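# Wedge a tissue block tight in its trimming holder

## Task

Clamp the white wax tissue block, in its yellow cassette, in the metal trimming holder, ready for trimming: press down on the flush blue jaw and slide it across so that it pushes the block up against the steel stop, then drive the orange wedge nose first into the slot behind the jaw with taps or pushes on its tail until it goes no further and the block is firmly held. Leave the timer, the carton and the petri dish beside the holder where they are.

Things in the scene. Friction and masses are not known exactly. Their poses are not given: they have to be found in the camera images.
- block_holder: Trimming holder, fixed on the worktop: grey plate 10 mm thick, from x = -120 to 50, y = -75 to 60 mm of its origin (on the underside), with aluminium walls up to 34 mm above the worktop. +x: the way the wedge is driven in; +y: the way the jaw closes. Jaw and block lie between two cheeks, inner faces x = -31 and 31 mm, 14 mm thick (the -x one from y = -27, the other from -60, both to 52 mm).
- slot_mouth (a point): Mouth of the wedge slot: on the plate (10 mm above the worktop), at the near end of the slot's back wall, in its face (holder x = -32, y = -60 mm). The wall, 34 mm high, runs 82 mm from here to +x; the slot lies between it and the jaw. In front of it two lips 5 mm high guide the wedge (channel y = -60 to -27 mm of the holder). Axes as the holder's.
- jaw (a joint): Blue jaw, 60 (x) x about 32 (y) x 24 mm, sliding along the holder's +y, its top flush with the cheeks, no handle: moved by friction on its ribbed top. Value in m: 0 fully back (slot too narrow for the wedge), growing towards the stop bar, up to 0.028; starts at 0 to 0.005, tight on the block at about 0.018 to 0.022. It stays where left; drag about 1.5 N.
- jaw_top (a point): Centre of the flush ribbed top of the jaw (34 mm above the worktop); moves with the jaw. Axes as the holder's.
- jaw_face (a point): Middle of the jaw's front face, 14 mm above the worktop, which bears on the block; 15 mm to +y of jaw_top. Axes as the holder's.
- stop_face (a point): Middle of the face of the steel stop bar, 14 mm above the worktop, against which the block is clamped. The bar lies along the holder's x, its top 30 mm above the worktop, screwed down up to 2 mm either way from y = 24 mm of the holder. With the block tight, jaw_face is 30 mm from it. Axes as the holder's.
- wedge: Orange wedge, steel strip on its tail, 80 long, 26 mm tall, 70 g, loose on the plate before the slot. Origin mid underside; +x to the nose (19 mm wide, 23 from x = 30), tail (30 mm) at x = -40; straight side y = -13 mm goes along the back wall, slanted side (1 in 10, as the jaw's back) at +y. Jams with the nose at -8 to 32 mm of holder x, as the stop bar is set. About 15 N seats it; friction keeps it.
- wedge_tail (a point): Centre of the wedge's upright tail face (30 mm wide, 26 mm tall, bottom 10 mm above the worktop), the face to push or tap. Axes as the wedge's.
- tissue_block: Wax tissue block in a yellow plastic cassette, loose, 40 g, lying in the pocket: cassette 40 (x) x 30 (y) x 8 mm, wax 36 x 26 mm on it, 17 mm tall in all. Origin at the middle of its underside, 10 mm above the worktop.
- timer: White bench timer, 60x66x34 mm, loose bystander on the worktop; origin at the centre of its underside.
- cartridge_box: Small red and white carton, 90x64x28 mm, loose bystander; origin at the centre of its underside.
- petri_dish: Closed petri dish, 56 mm across, 12 mm tall, loose bystander; origin at the centre of its underside.
Mind the look-alikes: they are no part of the job. Of the things like the wedge, leave any that is pink or purple; of the rest the larger one is meant.

How it is judged:
By the outcome, as a careful person would: the job done as asked, in the order asked, and still so for the second after the job is handed in, with the robot touching nothing.
It also fails if it takes over 40 s, if anything falls off the work surface, if the arm or the gripper's body presses on something with over 40 N, if the wrist force passes 120 N, or if a joint passes its speed limit or range.

## Robot

A 7-joint arm with a two-finger parallel gripper is mounted at the origin on a cart in front of the work surface, level with it; the furniture and walls round the work are solid. World frame = base frame: x ahead of the robot, y to its left, z up, the work surface at z = 0. Lengths are in m, angles in rad, forces in N, time in s.
With the tool pointing down it reaches from about 0.425 to 0.875 m from the base axis. Payload 9.9 kg.
Tool frame: the origin (TCP) lies at the very end of the fingers, on their centre line; the grasp point (between the pads) lies 19 mm behind it (r.tcp_to_grasp is the distance from the TCP to the grasp point, in m); z points along the fingers, y is the direction in which the jaws open and shut (so a half turn about z gives the same grasp; the last joint's range is limited). The gripper opens to 85 mm and grips with 20 to 120 N. Pads are 22 mm wide; open, the fingers measure 114 mm over their backs; the gripper's body (76 mm by 85 mm) begins 54 mm behind the grasp point. The pads swing forward as they close: fully open they stand 13 mm farther back than shut.
Start: joints at [-1.409, 0.576, 0.025, 1.437, -0.015, 1.129, -0.057], TCP at [0.164, 0.655, 0.231] pointing down, gripper open.
Joint ranges: [-2.76, 2.76], [-0.34, 2.15], [-1.52, 1.57], [0.19, 2.46], [-1.09, 4.23], [0.17, 1.99], [-2.82, 2.82]. Speed limits (rad/s): [2.22, 2.22, 3.01, 3.01, 3.14, 3.14, 3.14].

## Interface

Orientations are given as a rotation vector (axis times angle).
In Python, from cell import r gives the robot as it stands.
- The arm moves only by the tool apply_moves, never from a script. Its argument "rows" is a list of rows, each an object with "delta_pos": the shift along the tool's x, y, z in mm, a list of three; "roll": the turn about the tool's z in degrees; "grip": the opening, from 0 (shut) to 1 (fully open). A call has 1 to 5 rows; each row shifts and turns the commanded pose from where the row before left it, along the tool's axes as they then stand; what a row does not reach is not made up. A row lasts 1/8 s, in which the tool goes at most 62.5 mm and 10.7 degrees, less where a joint would pass 70% of its speed; a pose out of reach is approached as far as the arm can. A call is refused whole if a number of a shift passes 62.5 or a number of a turn 10.7, either way. A call with a gripper value outside its range is refused whole. The fingers move at their own pace and stop on an object; "force" is the grip in N (left out, the last holds). Time passes only in rows, so rows that do not move let the fingers close. It gives the time, the measured TCP pose, the force and the opening at its end, in the units of the state.
- r.sense(): the state, without advancing time (a new reading comes with each control period).
- r.capture(name): name is "scene" or "top" or "wrist"; returns (picture, depth): 400x640x3 uint8, red, green, blue; 400x640 float32, m along the optical axis (not along the pixel's ray), 0 where there is no reading.
- r.get_calibration(name): a dict with "mtx" (3x3 intrinsics, pixels), "pose" (4x4, takes a point from camera to world coordinates). Camera axes: x right, y up, looking along -z (the intrinsics and any distortion apply to the point x, -y, -z); pixel columns grow to the right and rows downward; lengths in m; the calibration is good to about 2 mm. A picture is of the moment at which its call begins: read the wrist's pose just before it. get_calibration takes no time and is no camera call; for the wrist camera it gives the pose at the moment of the call.
- r.close_job(): hands the job in, once; it reports no verdict.
The state is a dict: "time": time; "q": joint angles; "dq": joint speeds; "tau": joint torques, N m; "ee_pos": TCP position; "tcp_rot": TCP orientation; "contact_force": force on the tool from outside, world axes, zero at the start; "ft_torque": the same for the moment, N m; "width": opening from 0.0 (shut) to 1.0 (fully open).
Only numpy, scipy, OpenCV 4.12 (cv2) and the standard library are available. Lean on these libraries where they do the work, as an engineer would, in place of code of your own. Each camera call takes 0.05 s, during which the arm holds its last target.

## Working session

There is one attempt and no reset: what is moved stays moved. The work goes in short steps, Python scripts to look and compute and a tool call to move; the robot and the scene stay as the last step left them, time stands still between calls to the robot, and variables do not carry over. Pictures are saved under pics/ and viewed, and the job is handed in when it is done.

Besides the shell and the picture viewer there is one more tool, called after ">>>" by a JSON object that holds its "api" and its "payload", one argument or row to a line. apply_moves: Moves the arm, as the interface text tells. Its arguments: {"type":"object","properties":{"rows":{"type":"array","items":{"type":"object","properties":{"delta_pos":{"type":"array","items":{"type":"number"}},"roll":{"type":"number"},"grip":{"type":"number"}}}},"force":{"type":"number"}},"required":["rows"]}

```bash
mkdir -p pics; ls; cat > h.py <<'E'
from cell import r
import numpy as np, cv2
from scipy.spatial.transform import Rotation as R
def cap(n,f):
    cal=r.get_calibration(n); im,d=r.capture(n)
    cv2.imwrite('pics/'+f+'.png',im[:,:,::-1]); np.savez('pics/'+f+'.npz',im=im,d=d,mtx=cal['mtx'],pose=cal['pose'])
    return im,d,cal
def load(f): 
    z=np.load('pics/'+f+'.npz'); return z['im'],z['d'],dict(mtx=z['mtx'],pose=z['pose'])
def ray(cal,u,v,z):
    K=np.array(cal['mtx']);P=np.array(cal['pose'])
    c=np.array([(u-K[0,2])/K[0,0],-(v-K[1,2])/K[1,1],-1.0]); w=P[:3,:3]@c; o=P[:3,3]
    return o+w*(z-o[2])/w[2]
def pts(cal,d):
    K=np.array(cal['mtx']);P=np.array(cal['pose']); v,u=np.mgrid[:d.shape[0],:d.shape[1]]
    c=np.stack([(u-K[0,2])/K[0,0]*d,-(v-K[1,2])/K[1,1]*d,-d],-1)
    return c@P[:3,:3].T+P[:3,3]
def proj(cal,p):
    K=np.array(cal['mtx']);P=np.array(cal['pose']); c=(np.array(p)-P[:3,3])@P[:3,:3]
    return K[0,2]+K[0,0]*c[0]/-c[2],K[1,2]+K[1,1]*-c[1]/-c[2]
def st():
    s=r.sense(); print({k:np.round(s[k],4) for k in('time','q','ee_pos','tcp_rot','contact_force','width')}); return s
E
python3 - <<'E'
from h import *
st()
for n in('scene','top'):
    im,d,c=cap(n,n+'0'); print(n,np.round(c['mtx'],1).tolist(),np.round(c['pose'],3).tolist())
E
```

```text
pics
{'time': np.float64(0.0), 'q': array([-1.4088,  0.5765,  0.0248,  1.4379, -0.015 ,  1.129 , -0.0565]), 'ee_pos': array([0.1641, 0.6543, 0.2304]), 'tcp_rot': array([-3.8510e-01, -3.1178e+00,  2.6000e-03]), 'contact_force': array([0.0905, 1.0415, 0.4782]), 'width': np.float64(0.9995)}
scene [[381.1, 0.0, 317.7], [0.0, 381.1, 200.6], [0.0, 0.0, 1.0]] [[-0.743, 0.454, -0.491, 0.135], [-0.669, -0.487, 0.562, 0.507], [0.016, 0.746, 0.665, 0.595], [0.0, 0.0, 0.0, 1.0]]
top [[421.0, 0.0, 315.3], [0.0, 421.0, 202.0], [0.0, 0.0, 1.0]] [[-0.025, 0.974, -0.225, 0.371], [-1.0, -0.024, 0.007, 0.052], [0.002, 0.225, 0.974, 0.902], [0.0, 0.0, 0.0, 1.0]]
```

View pics/scene0.png

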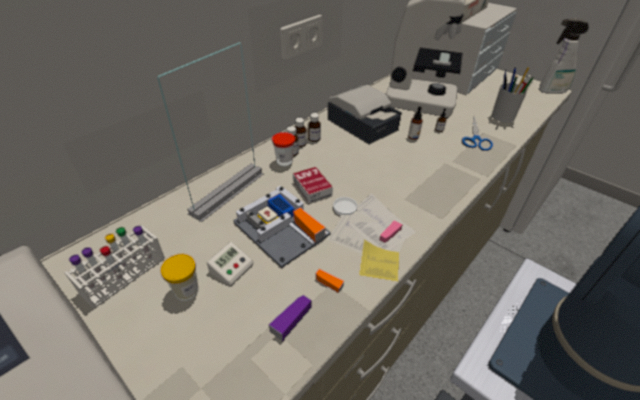

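View pics/top0.png

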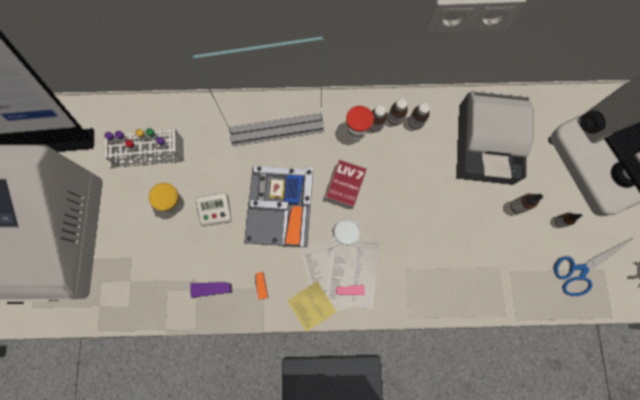

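Wedge-like things in the top view: a large orange piece on the holder plate at (294,225), a small orange one at (261,285), purple at (211,289) and pink at (351,290). I choose the large orange one and check it in a close crop.

```bash
python3 - <<'E'
from h import *
im,d,c=load('top0')
cv2.imwrite('pics/cropt.png',cv2.resize(im[150:260,180:380],None,fx=4,fy=4,interpolation=cv2.INTER_CUBIC)[:,:,::-1])
im,d,c=load('scene0')
cv2.imwrite('pics/crops.png',cv2.resize(im[160:280,200:360],None,fx=5,fy=5,interpolation=cv2.INTER_CUBIC)[:,:,::-1])
E
```

```text
(no output)
```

View pics/cropt.png

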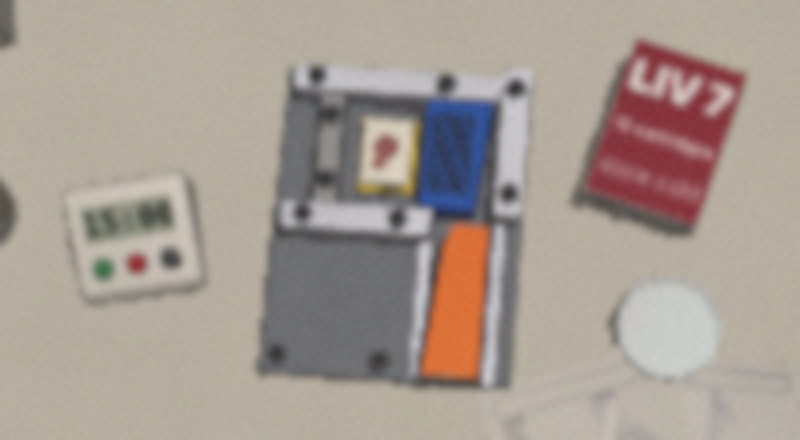

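View pics/crops.png

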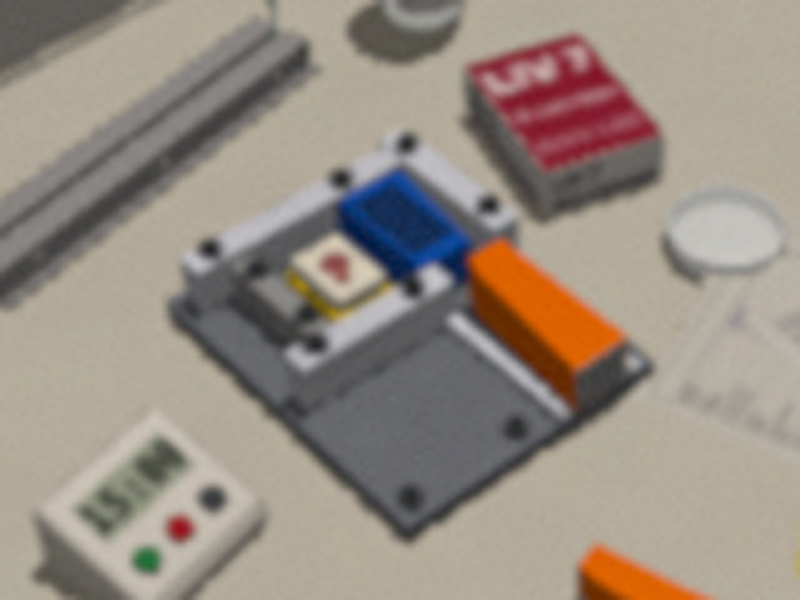

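The crops show the large orange wedge lying in the channel with its tail (grey strip) nearest the robot and its nose at the slot. The small orange, pink and purple pieces lie off the holder. Next I measure the holder.

```bash
python3 - <<'E'
from h import *
s=r.sense(); print(R.from_rotvec(s['tcp_rot']).as_matrix().round(3).tolist())
im,d,c=load('top0')
hsv=cv2.cvtColor(im,cv2.COLOR_RGB2HSV)
P=pts(c,d)
roi=np.zeros(d.shape,bool); roi[155:255,235:325]=True
def comp(m,z,name):
    m=(m&roi).astype(np.uint8); n,l,s,_=cv2.connectedComponentsWithStats(m); i=1+s[1:,4].argmax(); m=l==i
    cs,_=cv2.findContours(m.astype(np.uint8),0,1); k=max(cs,key=cv2.contourArea)
    w=np.array([ray(c,u,v,z)[:2] for u,v in k[:,0]],np.float32)*1000
    box=cv2.minAreaRect(w); print(name,s[i],'box',np.round(box[0],1),np.round(box[1],1),round(box[2],1),'corners',cv2.boxPoints(box).round(0).tolist(),'depth z',np.percentile(P[m][:,2],[5,50,95]).round(4),'med xy',np.median(P[m],0).round(4))
    return m
H,S,V=[hsv[...,i].astype(int) for i in range(3)]
comp((H>100)&(H<125)&(S>120),.034,'blue')
comp((H>3)&(H<16)&(S>150),.036,'orange')
comp((P[...,2]>.030)&(P[...,2]<.040)&(S<60)&(V>140),.034,'walls')
comp((H>18)&(H<35)&(S>120),.018,'yellow')
comp((P[...,2]>.006),.010,'plate')
# screws: dark dots on white
E
```

```text
[[-0.97, 0.243, -0.0], [0.243, 0.97, -0.001], [-0.0, -0.001, -1.0]]
blue [285 175  18  28 373] box [602.   91.8] [33.  59.6] 82.6 corners [[570.0, 79.0], [629.0, 72.0], [634.0, 104.0], [575.0, 112.0]] depth z [0.0322 0.0353 0.0382] med xy [0.6029 0.0921 0.0353]
orange [286 207  16  37 443] box [523.7  91.8] [27.  77.8] 84.7 corners [[484.0, 82.0], [561.0, 75.0], [564.0, 102.0], [486.0, 109.0]] depth z [0.0346 0.0372 0.0397] med xy [0.5208 0.0909 0.0372]
walls [292 167  21  37 300] box [610.1  73. ] [43.  79.6] 88.7 corners [[570.0, 52.0], [649.0, 51.0], [650.0, 94.0], [571.0, 95.0]] depth z [0.0321 0.0351 0.0376] med xy [0.6228 0.0629 0.0351]
yellow [270 197   6   1   6] box [588.8 137.4] [10.8  0. ] 88.6 corners [[589.0, 132.0], [589.0, 132.0], [589.0, 143.0], [589.0, 143.0]] depth z [0.0126 0.0153 0.0156] med xy [0.5895 0.1378 0.0153]
plate [ 245  165   69   82 4855] box [574.9 122.7] [136.8 176.8] 84.8 corners [[481.0, 63.0], [657.0, 46.0], [669.0, 183.0], [493.0, 199.0]] depth z [0.0093 0.0169 0.0382] med xy [0.5667 0.1223 0.0169]
```

```bash
python3 - <<'E'
from h import *
for f in('top0','scene0'):
    im,d,c=load(f); P=pts(c,d)[d>0]
    for zl in((.06,.15),(.15,.3),(.3,.7)):
        m=(P[:,2]>zl[0])&(P[:,2]<zl[1])
        print(f,zl)
        for xb in np.arange(.1,.8,.1):
            q=P[m&(P[:,0]>xb)&(P[:,0]<xb+.1)&(P[:,1]<.9)&(P[:,1]>-.4)]
            h,_=np.histogram(q[:,1],np.arange(-.4,.91,.1)); print(' x%.1f'%xb,h.tolist())
s=r.sense()
Rm=R.from_rotvec(s['tcp_rot']).as_matrix()
print((Rm.T@(np.array([.42,.38,.25])-s['ee_pos'])*1000).round(1))
print((Rm.T@(np.array([.575,.10,.25])-np.array([.42,.38,.25]))*1000).round(1))
print(np.round(np.linalg.inv(np.vstack([np.c_[Rm,s['ee_pos']],[0,0,0,1]]))@r.get_calibration('wrist')['pose'],3))
E
```

```text
top0 (0.06, 0.15)
 x0.1 [0, 0, 0, 0, 0, 0, 0, 0, 0, 0, 0, 0, 0]
 x0.2 [0, 0, 0, 0, 0, 0, 0, 0, 0, 0, 0, 0, 0]
 x0.3 [0, 0, 0, 0, 0, 0, 0, 0, 0, 427, 174, 0, 0]
 x0.4 [0, 0, 0, 0, 0, 0, 0, 0, 0, 3280, 615, 0, 0]
 x0.5 [213, 0, 0, 0, 0, 0, 0, 574, 0, 1371, 0, 0, 0]
 x0.6 [1998, 499, 0, 0, 0, 0, 0, 286, 252, 532, 0, 0, 0]
 x0.7 [1742, 590, 282, 689, 14, 0, 19, 268, 337, 927, 1245, 19, 0]
top0 (0.15, 0.3)
 x0.1 [0, 0, 0, 0, 0, 0, 0, 0, 0, 0, 0, 0, 0]
 x0.2 [0, 0, 0, 0, 0, 0, 0, 0, 0, 0, 0, 0, 0]
 x0.3 [0, 0, 0, 0, 0, 0, 0, 0, 0, 0, 0, 0, 0]
 x0.4 [0, 0, 0, 0, 0, 0, 0, 0, 0, 768, 67, 0, 0]
 x0.5 [0, 0, 0, 0, 0, 0, 0, 0, 0, 3960, 17, 0, 0]
 x0.6 [0, 0, 0, 0, 0, 0, 0, 0, 0, 1513, 0, 0, 0]
 x0.7 [0, 0, 0, 0, 37, 0, 59, 0, 0, 1660, 443, 0, 0]
top0 (0.3, 0.7)
 x0.1 [0, 0, 0, 0, 0, 0, 0, 0, 0, 0, 0, 0, 0]
 x0.2 [0, 0, 0, 0, 0, 0, 0, 0, 0, 0, 0, 0, 0]
 x0.3 [0, 0, 0, 0, 0, 0, 0, 0, 0, 0, 0, 0, 0]
 x0.4 [0, 0, 0, 0, 0, 0, 0, 0, 0, 0, 0, 0, 0]
 x0.5 [0, 0, 0, 0, 0, 0, 0, 0, 0, 0, 0, 0, 0]
 x0.6 [0, 0, 0, 0, 0, 0, 0, 0, 0, 0, 0, 0, 0]
 x0.7 [0, 0, 0, 0, 122, 174, 60, 0, 0, 0, 0, 0, 0]
scene0 (0.06,
[... 529 characters left out ...]
 0, 0, 0, 0, 0, 0, 0, 2051, 128, 0, 0]
 x0.5 [0, 0, 0, 0, 0, 0, 0, 0, 0, 7067, 27, 0, 0]
 x0.6 [0, 0, 0, 0, 0, 0, 0, 0, 0, 423, 0, 0, 0]
 x0.7 [0, 0, 0, 0, 100, 0, 119, 0, 0, 0, 0, 0, 0]
scene0 (0.3, 0.7)
 x0.1 [0, 0, 0, 0, 0, 0, 0, 0, 0, 0, 0, 0, 0]
 x0.2 [0, 0, 0, 0, 0, 0, 0, 0, 0, 0, 0, 0, 0]
 x0.3 [0, 0, 0, 0, 0, 0, 0, 0, 0, 0, 0, 0, 0]
 x0.4 [0, 0, 0, 0, 0, 0, 0, 0, 0, 0, 0, 0, 0]
 x0.5 [0, 0, 0, 0, 0, 0, 0, 0, 0, 0, 0, 0, 0]
 x0.6 [0, 0, 0, 0, 0, 0, 0, 0, 0, 0, 0, 0, 0]
 x0.7 [0, 0, 0, 0, 55, 70, 49, 0, 0, 0, 0, 0, 0]
[-314.9 -203.9  -19.2]
[-218.5 -233.9    0.4]
[[ 0.001  0.951  0.309  0.08 ]
 [ 1.    -0.001 -0.    -0.001]
 [ 0.     0.309 -0.951 -0.142]
 [ 0.     0.     0.     1.   ]]
```

>>> {"api": "apply_moves", "payload": {
  "rows": [
    {"delta_pos": [-37, -34, -20], "grip": 0},
    {"delta_pos": [-37, -34, -20], "grip": 0},
    {"delta_pos": [-37, -34, -20], "grip": 0},
    {"delta_pos": [-37, -34, -10], "grip": 0},
    {"delta_pos": [-37, -34, 0], "grip": 0}
  ]
}}

```text
schema error: expected keys delta_pos, roll, grip
```

>>> {"api": "apply_moves", "payload": {
  "rows": [
    {"delta_pos": [-37, -34, 0], "grip": 0},
    {"delta_pos": [-37, -34, 0], "grip": 0},
    {"delta_pos": [-36, -38, 0], "grip": 0},
    {"delta_pos": [-36, -38, 0], "grip": 0},
    {"delta_pos": [-36, -38, 0], "grip": 0}
  ]
}}

```text
schema error: expected keys delta_pos, roll, grip
```

>>> {"api": "apply_moves", "payload": {
  "rows": [
    {"delta_pos": [-37, -34, -20], "roll": 0, "grip": 0},
    {"delta_pos": [-37, -34, -20], "roll": 0, "grip": 0},
    {"delta_pos": [-37, -34, -20], "roll": 0, "grip": 0},
    {"delta_pos": [-37, -34, -10], "roll": 0, "grip": 0},
    {"delta_pos": [-37, -34, 0], "roll": 0, "grip": 0}
  ]
}}

```text
time: 0.72
ee_pos: [0.3033, 0.4435, 0.302]
tcp_rot: [0.385, 3.117, 0.002]
contact_force: [1.5, 0.3, -0.6]
width: 0.001
```

>>> {"api": "apply_moves", "payload": {
  "rows": [
    {"delta_pos": [-34, -38, 0], "roll": -8.5, "grip": 0},
    {"delta_pos": [-34, -38, 12], "roll": 0, "grip": 0},
    {"delta_pos": [-34, -38, 14], "roll": 0, "grip": 0},
    {"delta_pos": [-34, -38, 14], "roll": 0, "grip": 0},
    {"delta_pos": [-34, -38, 15], "roll": 0, "grip": 0}
  ]
}}

```text
time: 1.35
ee_pos: [0.4473, 0.2337, 0.2458]
tcp_rot: [0.153, 3.138, 0.0]
contact_force: [0.4, 1.0, 0.5]
width: 0.001
```

>>> {"api": "apply_moves", "payload": {
  "rows": [
    {"delta_pos": [-34, -38, 15], "roll": 0, "grip": 0},
    {"delta_pos": [-34, -38, 15], "roll": 0, "grip": 0},
    {"delta_pos": [-32, -38, 15], "roll": 0, "grip": 0},
    {"delta_pos": [0, 0, 0], "roll": 0, "grip": 0},
    {"delta_pos": [0, 0, 0], "roll": 0, "grip": 0}
  ]
}}

```text
time: 1.98
ee_pos: [0.5346, 0.1125, 0.201]
tcp_rot: [-0.153, -3.137, -0.0]
contact_force: [-0.5, 1.0, 0.1]
width: -0.003
```

```bash
python3 - <<'E'
from h import *
st(); im,d,c=cap('wrist','w0')
P=c['pose'];print(np.round(P,3).tolist(), c['mtx'][0][0])
E
```

```text
{'time': np.float64(1.975), 'q': array([-0.4025,  0.4205,  0.1584,  1.8256, -0.0828,  0.9027,  1.267 ]), 'ee_pos': array([0.5346, 0.1125, 0.201 ]), 'tcp_rot': array([-1.5310e-01, -3.1369e+00, -4.0000e-04]), 'contact_force': array([-0.5028,  0.9734,  0.0677]), 'width': np.float64(-0.0027)}
[[0.096, -0.947, -0.307, 0.455], [0.995, 0.092, 0.03, 0.12], [0.0, -0.308, 0.951, 0.344], [0.0, 0.0, 0.0, 1.0]] 327.7976463627669
```

View pics/w0.png

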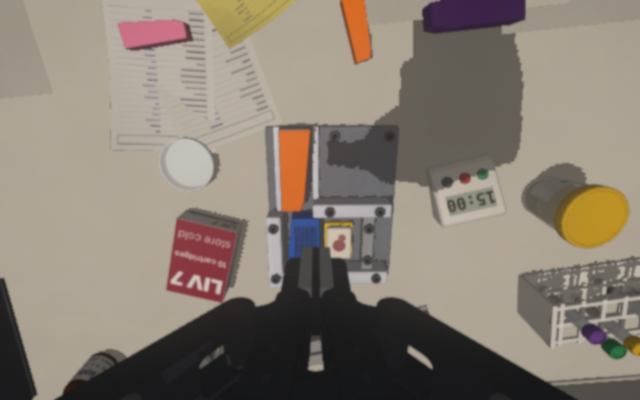

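```bash
python3 - <<'E'
from h import *
im,d,c=load('w0')
cv2.imwrite('pics/cw0.png',cv2.resize(im[115:295,255:410],None,fx=3.3,fy=3.3,interpolation=cv2.INTER_CUBIC)[:,:,::-1])
E
```

```text
(no output)
```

View pics/cw0.png

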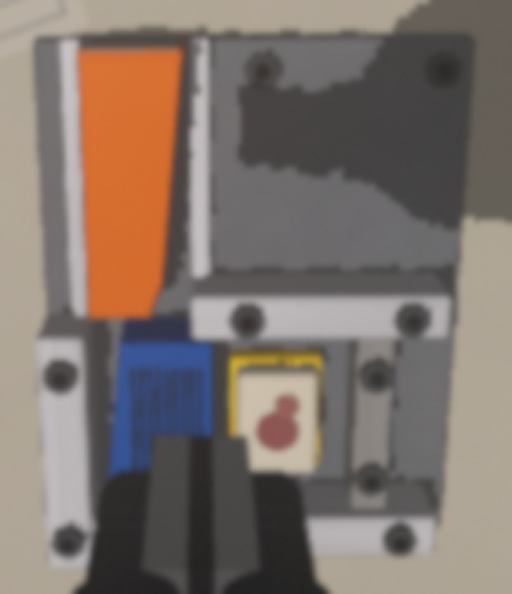

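```bash
cat > fit.py <<'E'
from h import *
from scipy.optimize import least_squares
im,d,c=load('w0')
L=[((265.9,126.5),.010,(-120,-75)),((398.3,126.5),.010,(-120,60)),((280.8,217.4),.034,(-32,-60)),((283.2,286.2),.034,(50,-60)),((312.6,205),.034,(-45,-27)),((312.6,218),.034,(-31,-27)),((392,205),.034,(-45,52))]
W=np.array([ray(c,*p,z)[:2]*1000 for p,z,_ in L]); Hh=np.array([h for *_,h in L])
def f(t,H=Hh): a=t[2];Rz=np.array([[np.cos(a),-np.sin(a)],[np.sin(a),np.cos(a)]]); return H@Rz.T+t[:2]
s=least_squares(lambda t:(f(t)-W).ravel(),[610,130,-.1]); t=s.x
print(t.round(1),np.degrees(t[2]).round(2)); print((f(t)-W).round(1).tolist())
a=t[2];Rz=np.array([[np.cos(a),-np.sin(a)],[np.sin(a),np.cos(a)]])
inv=lambda p:(np.array(p)[:2]*1000-t[:2])@Rz
if __name__=='__main__':
  for n,p,z in [('wtailL',(278.6,130.2),.036),('wtailR',(310.5,129.5),.036),('wnoseL',(281.7,211.4),.036),('wnoseR',(301.7,211.4),.036),('jawfront',(319.8,219),.034),('jawback',(291.4,219),.034),('jawback2',(288,257.4),.034),('stop',(255+358/3.3,115+343/3.3),.03),('stop2',(255+352/3.3,115+480/3.3),.03),('waxL',(255+238/3.3,115+373/3.3),.027),('waxR',(255+318/3.3,115+373/3.3),.027)]:
    w=ray(c,*p,z); print(n,(w*1000).round(1)[:2],inv(w).round(1))
E
python3 fit.py
```

```text
[ 6.075e+02  1.293e+02 -1.000e-01] -5.49
[[-0.6, -1.1], [-0.4, 1.7], [-0.4, -0.5], [1.6, -0.7], [-0.1, 0.3], [0.0, 0.3], [-0.2, 0.0]]
wtailL [483.9  82.6] [-118.6  -58.4]
wtailR [486.1 111.9] [-119.2  -28.9]
wnoseL [563.3  75.2] [-38.9 -58.1]
wnoseR [565.2  95.1] [-38.8 -38.1]
jawfront [575.8 112.3] [-29.9 -20. ]
jawback [573.1  83.7] [-29.9 -48.8]
jawback2 [615.8  74.9] [ 13.4 -53.4]
stop [581.7 156.8] [-28.4  24.8]
stop2 [629.1 152.4] [19.3 25. ]
waxL [589.4 118.8] [-17.  -12.2]
waxR [591.8 144. ] [-17.   13.1]
```

Fit residuals are ≤1.7 mm: holder origin (607.5,129.3) mm, yaw −5.5°. The jaw top is at holder y≈−35 and the stop at ≈+25, so the jaw needs about 15 mm of travel. I move above the jaw.

>>> {"api": "apply_moves", "payload": {
  "rows": [
    {"delta_pos": [-24, -4, 33], "roll": 0, "grip": 0},
    {"delta_pos": [-24, -4, 33], "roll": 0, "grip": 0},
    {"delta_pos": [-23, -4, 33], "roll": 0, "grip": 0},
    {"delta_pos": [0, 0, 33], "roll": 0, "grip": 0},
    {"delta_pos": [0, 0, 23], "roll": 0, "grip": 0}
  ]
}}

```text
time: 2.65
ee_pos: [0.6038, 0.0951, 0.0451]
tcp_rot: [-0.149, -3.137, -0.001]
contact_force: [-0.1, 1.0, -1.3]
width: -0.003
```

>>> {"api": "apply_moves", "payload": {
  "rows": [
    {"delta_pos": [0, 0, 0], "roll": 0, "grip": 0}
  ]
}}

```text
time: 2.78
ee_pos: [0.603, 0.0948, 0.0451]
tcp_rot: [-0.149, -3.135, 0.0]
contact_force: [0.1, 0.8, 0.4]
width: 0.0
```

```bash
python3 - <<'E'
from fit import *
s=st(); print(inv(s['ee_pos']).round(1)); cap('top','t1');im,d,c=cap('scene','s1')
u,v=np.array(proj(c,s['ee_pos'])).astype(int);print(u,v)
im=im[150:290,190:350]
cv2.imwrite('pics/s1c.png',cv2.resize(im,None,fx=5,fy=5,interpolation=cv2.INTER_CUBIC)[:,:,::-1][:600])
E
```

```text
[ 6.075e+02  1.293e+02 -1.000e-01] -5.49
[[-0.6, -1.1], [-0.4, 1.7], [-0.4, -0.5], [1.6, -0.7], [-0.1, 0.3], [0.0, 0.3], [-0.2, 0.0]]
{'time': np.float64(2.775), 'q': array([-0.3052,  0.6972,  0.1175,  1.8081, -0.1265,  0.6465,  1.3621]), 'ee_pos': array([0.603 , 0.0948, 0.0451]), 'tcp_rot': array([-1.493e-01, -3.135e+00,  1.000e-04]), 'contact_force': array([0.0511, 0.7641, 0.3618]), 'width': np.float64(0.0003)}
[ -1.2 -34.9]
280 199
```

View pics/s1c.png

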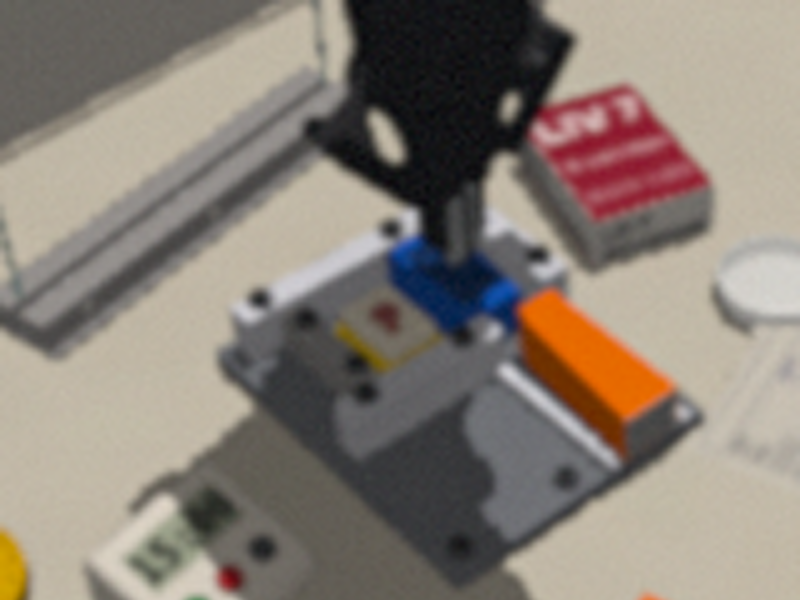

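The shut fingertips stand centred over the blue jaw (crop ≈(455,260)). I press down gently.

>>> {"api": "apply_moves", "payload": {
  "rows": [
    {"delta_pos": [0, 0, 5], "roll": 0, "grip": 0},
    {"delta_pos": [0, 0, 3], "roll": 0, "grip": 0},
    {"delta_pos": [0, 0, 1.5], "roll": 0, "grip": 0},
    {"delta_pos": [0, 0, 0], "roll": 0, "grip": 0}
  ]
}}

```text
time: 3.38
ee_pos: [0.6046, 0.0931, 0.0368]
tcp_rot: [0.153, 3.138, -0.0]
contact_force: [-0.4, 0.7, -0.1]
width: -0.003
```

>>> {"api": "apply_moves", "payload": {
  "rows": [
    {"delta_pos": [0, 0, 1], "roll": 0, "grip": 0},
    {"delta_pos": [0, 0, 0], "roll": 0, "grip": 0}
  ]
}}

```text
time: 3.62
ee_pos: [0.6045, 0.0931, 0.0358]
tcp_rot: [-0.153, -3.138, 0.0]
contact_force: [-0.7, -0.6, 0.3]
width: -0.001
```

>>> {"api": "apply_moves", "payload": {
  "rows": [
    {"delta_pos": [0, 0, 1.5], "roll": 0, "grip": 0},
    {"delta_pos": [0, 0, 0], "roll": 0, "grip": 0}
  ]
}}

```text
time: 3.88
ee_pos: [0.6046, 0.0931, 0.0343]
tcp_rot: [-0.153, -3.138, 0.0]
contact_force: [-0.4, -0.3, -0.0]
width: 0.0
```

>>> {"api": "apply_moves", "payload": {
  "rows": [
    {"delta_pos": [0, 0, 1], "roll": 0, "grip": 0},
    {"delta_pos": [0, 0, 0], "roll": 0, "grip": 0}
  ]
}}

```text
time: 4.12
ee_pos: [0.6046, 0.0931, 0.0341]
tcp_rot: [0.153, 3.138, 0.0]
contact_force: [-2.8, -0.4, 10.0]
width: -0.001
```

>>> {"api": "apply_moves", "payload": {
  "rows": [
    {"delta_pos": [0, 0, 0.5], "roll": 0, "grip": 0},
    {"delta_pos": [0, 2, 0], "roll": 0, "grip": 0},
    {"delta_pos": [0, 2, 0], "roll": 0, "grip": 0},
    {"delta_pos": [0, 2, 0], "roll": 0, "grip": 0}
  ]
}}

```text
time: 4.62
ee_pos: [0.6051, 0.0988, 0.034]
tcp_rot: [0.154, 3.137, 0.0]
contact_force: [-4.9, -0.9, 14.9]
width: 0.002
```

```bash
python3 - <<'E'
from fit import *
s=st(); print(inv(s['ee_pos']).round(1));im,d,c=cap('top','t2')
cv2.imwrite('pics/t2c.png',cv2.resize(im[150:260,220:340],None,fx=5,fy=5,interpolation=cv2.INTER_CUBIC)[:,:,::-1])
E
```

```text
[ 6.075e+02  1.293e+02 -1.000e-01] -5.49
[[-0.6, -1.1], [-0.4, 1.7], [-0.4, -0.5], [1.6, -0.7], [-0.1, 0.3], [0.0, 0.3], [-0.2, 0.0]]
{'time': np.float64(4.625), 'q': array([-0.3104,  0.7144,  0.1162,  1.8107, -0.1303,  0.6234,  1.3564]), 'ee_pos': array([0.6051, 0.0988, 0.034 ]), 'tcp_rot': array([0.1536, 3.1374, 0.    ]), 'contact_force': array([-4.9166, -0.9163, 14.8701]), 'width': np.float64(0.0024)}
[  0.5 -30.6]
```

View pics/t2c.png

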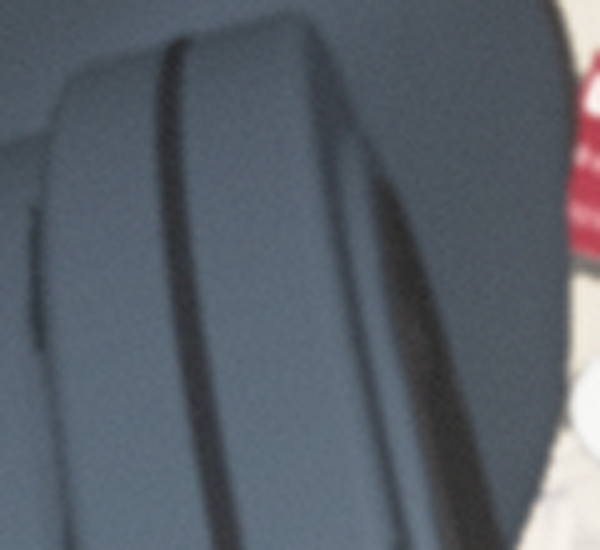

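The top view is blocked by the arm; the lateral force matches the ~1.5 N jaw drag. I continue the slide.

>>> {"api": "apply_moves", "payload": {
  "rows": [
    {"delta_pos": [0, 2, 0], "roll": 0, "grip": 0},
    {"delta_pos": [0, 2, 0], "roll": 0, "grip": 0},
    {"delta_pos": [0, 2, 0], "roll": 0, "grip": 0},
    {"delta_pos": [0, 1, 0], "roll": 0, "grip": 0}
  ]
}}

```text
time: 5.18
ee_pos: [0.6058, 0.1059, 0.0341]
tcp_rot: [0.153, 3.137, 0.0]
contact_force: [-4.6, -1.4, 14.6]
width: -0.003
```

```bash
python3 - <<'E'
from fit import *
s=st(); print(inv(s['ee_pos']).round(1));im,d,c=cap('scene','s2')
cv2.imwrite('pics/s2c.png',cv2.resize(im[150:270,190:350],None,fx=5,fy=5,interpolation=cv2.INTER_CUBIC)[:,:,::-1])
E
```

```text
[ 6.075e+02  1.293e+02 -1.000e-01] -5.49
[[-0.6, -1.1], [-0.4, 1.7], [-0.4, -0.5], [1.6, -0.7], [-0.1, 0.3], [0.0, 0.3], [-0.2, 0.0]]
{'time': np.float64(5.175), 'q': array([-0.3221,  0.7164,  0.1176,  1.8057, -0.1317,  0.6266,  1.3468]), 'ee_pos': array([0.6058, 0.1059, 0.0341]), 'tcp_rot': array([1.5330e-01, 3.1374e+00, 1.0000e-04]), 'contact_force': array([-4.6314, -1.4269, 14.5911]), 'width': np.float64(-0.003)}
[  0.5 -23.5]
```

View pics/s2c.png

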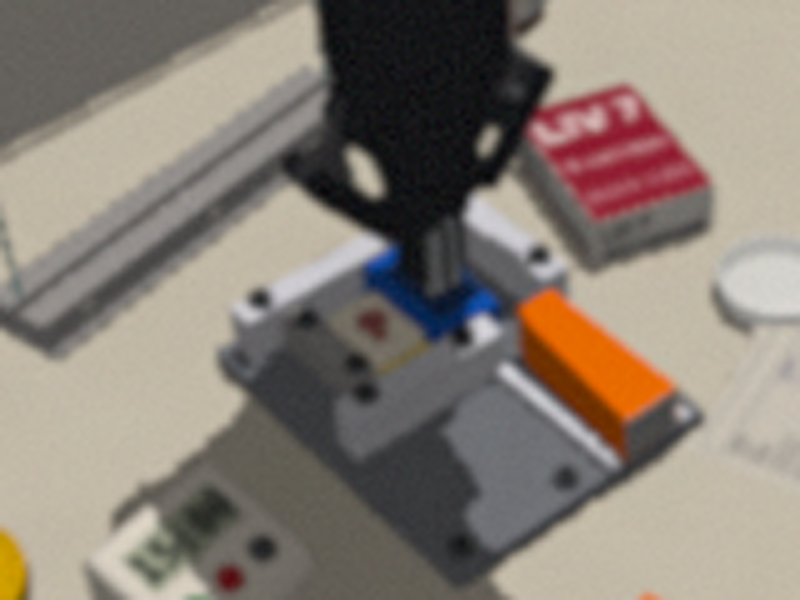

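The jaw has moved with the fingers and the block is nearly at the stop. I continue in small steps, watching the lateral force.

>>> {"api": "apply_moves", "payload": {
  "rows": [
    {"delta_pos": [0, 1, 0], "roll": 0, "grip": 0},
    {"delta_pos": [0, 1, 0], "roll": 0, "grip": 0}
  ]
}}

```text
time: 5.48
ee_pos: [0.6059, 0.1078, 0.034]
tcp_rot: [0.154, 3.137, -0.0]
contact_force: [-4.1, -1.9, 14.6]
width: 0.001
```

>>> {"api": "apply_moves", "payload": {
  "rows": [
    {"delta_pos": [0, 1, 0], "roll": 0, "grip": 0}
  ]
}}

```text
time: 5.6
ee_pos: [0.606, 0.1081, 0.034]
tcp_rot: [0.154, 3.138, -0.001]
contact_force: [-4.3, -4.1, 15.9]
width: 0.001
```

>>> {"api": "apply_moves", "payload": {
  "rows": [
    {"delta_pos": [0, 1, 0], "roll": 0, "grip": 0}
  ]
}}

```text
time: 5.72
ee_pos: [0.606, 0.1082, 0.034]
tcp_rot: [0.155, 3.138, -0.003]
contact_force: [-5.6, -6.5, 15.7]
width: 0.001
```

Lateral force climbs with no more motion, so the block is against the stop. I lift off and go to a viewpoint behind the wedge.

>>> {"api": "apply_moves", "payload": {
  "rows": [
    {"delta_pos": [0, -1.5, 0], "roll": 0, "grip": 0},
    {"delta_pos": [0, 0, -10], "roll": 0, "grip": 0},
    {"delta_pos": [10, 0, -40], "roll": 0, "grip": 0},
    {"delta_pos": [50, -8, -30], "roll": 0, "grip": 0},
    {"delta_pos": [50, -8, -10], "roll": 0, "grip": 0}
  ]
}}

```text
time: 6.35
ee_pos: [0.4947, 0.1035, 0.1245]
tcp_rot: [0.153, 3.135, 0.002]
contact_force: [0.8, 0.0, 0.2]
width: 0.0
```

>>> {"api": "apply_moves", "payload": {
  "rows": [
    {"delta_pos": [34, -7, 0], "roll": 0, "grip": 0},
    {"delta_pos": [0, 0, 0], "roll": 0, "grip": 0}
  ]
}}

```text
time: 6.6
ee_pos: [0.4582, 0.0995, 0.1234]
tcp_rot: [-0.152, -3.137, -0.0]
contact_force: [0.4, 0.3, 0.3]
width: -0.001
```

```bash
python3 - <<'E'
from fit import *
s=st(); print(inv(s['ee_pos']).round(1));im,d,c=cap('wrist','w3'); print(proj(c,s['ee_pos']))
cv2.imwrite('pics/w3c.png',im[:,:,::-1])
E
```

```text
[ 6.075e+02  1.293e+02 -1.000e-01] -5.49
[[-0.6, -1.1], [-0.4, 1.7], [-0.4, -0.5], [1.6, -0.7], [-0.1, 0.3], [0.0, 0.3], [-0.2, 0.0]]
{'time': np.float64(6.6), 'q': array([-0.421 ,  0.4257,  0.1496,  2.105 , -0.107 ,  0.6188,  1.2767]), 'ee_pos': array([0.4582, 0.0995, 0.1234]), 'tcp_rot': array([-1.5210e-01, -3.1368e+00, -1.0000e-04]), 'contact_force': array([0.3934, 0.3074, 0.3046]), 'width': np.float64(-0.0009)}
[-145.8  -44. ]
(np.float64(316.7694401465973), np.float64(265.5311624530068))
```

View pics/w3c.png

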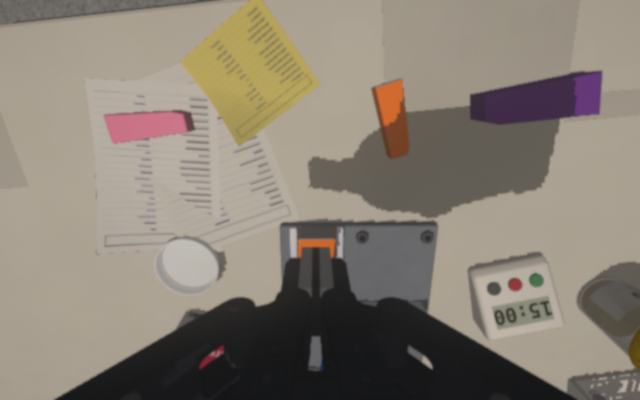

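```bash
python3 - <<'E'
from fit import *
im,d,c=cap('scene','s3')
cv2.imwrite('pics/s3c.png',cv2.resize(im[150:270,190:350],None,fx=5,fy=5,interpolation=cv2.INTER_CUBIC)[:,:,::-1])
E
```

```text
[ 6.075e+02  1.293e+02 -1.000e-01] -5.49
[[-0.6, -1.1], [-0.4, 1.7], [-0.4, -0.5], [1.6, -0.7], [-0.1, 0.3], [0.0, 0.3], [-0.2, 0.0]]
```

View pics/s3c.png

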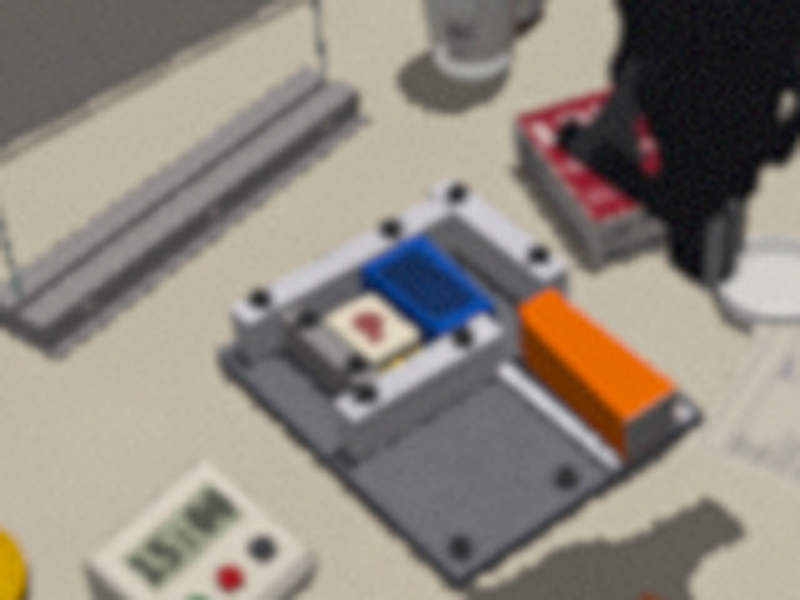

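The jaw bears on the block and the block on the stop bar (crop (360,330)). I lower behind the wedge's tail.

>>> {"api": "apply_moves", "payload": {
  "rows": [
    {"delta_pos": [0, 0, 35], "roll": 0, "grip": 0},
    {"delta_pos": [0, 0, 35], "roll": 0, "grip": 0},
    {"delta_pos": [0, 0, 33], "roll": 0, "grip": 0},
    {"delta_pos": [0, 0, 0], "roll": 0, "grip": 0}
  ]
}}

```text
time: 7.2
ee_pos: [0.4603, 0.0994, 0.0179]
tcp_rot: [-0.153, -3.134, 0.002]
contact_force: [-0.5, 0.1, -0.0]
width: -0.001
```

>>> {"api": "apply_moves", "payload": {
  "rows": [
    {"delta_pos": [-8, 0, 0], "roll": 0, "grip": 0},
    {"delta_pos": [-8, 0, 0], "roll": 0, "grip": 0},
    {"delta_pos": [-5, 0, 0], "roll": 0, "grip": 0},
    {"delta_pos": [-5, 0, 0], "roll": 0, "grip": 0},
    {"delta_pos": [-5, 0, 0], "roll": 0, "grip": 0}
  ]
}}

```text
time: 7.82
ee_pos: [0.4917, 0.0967, 0.02]
tcp_rot: [0.153, 3.138, 0.0]
contact_force: [-0.8, 0.5, 0.4]
width: 0.004
```

```bash
python3 - <<'E'
from fit import *
s=r.sense(); print(inv(s['ee_pos']).round(1))
im,d,c=cap('scene','s4')
cv2.imwrite('pics/s4c.png',cv2.resize(im[150:270,190:350],None,fx=5,fy=5,interpolation=cv2.INTER_CUBIC)[:,:,::-1])
E
```

```text
[ 6.075e+02  1.293e+02 -1.000e-01] -5.49
[[-0.6, -1.1], [-0.4, 1.7], [-0.4, -0.5], [1.6, -0.7], [-0.1, 0.3], [0.0, 0.3], [-0.2, 0.0]]
[-112.2  -43.6]
```

View pics/s4c.png

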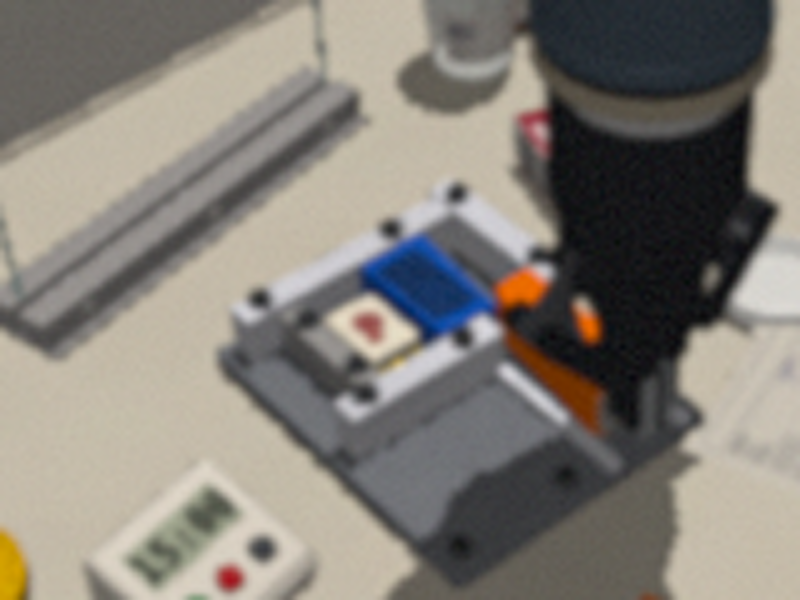

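The wedge is sliding straight, its nose entering the slot. I push on.

>>> {"api": "apply_moves", "payload": {
  "rows": [
    {"delta_pos": [-4, 0, 0], "roll": 0, "grip": 0},
    {"delta_pos": [-4, 0, 0], "roll": 0, "grip": 0},
    {"delta_pos": [-3, 0, 0], "roll": 0, "grip": 0}
  ]
}}

```text
time: 8.25
ee_pos: [0.5025, 0.0956, 0.0198]
tcp_rot: [-0.153, -3.138, 0.0]
contact_force: [0.4, 0.1, 0.1]
width: 0.0
```

>>> {"api": "apply_moves", "payload": {
  "rows": [
    {"delta_pos": [-3, 0, 0], "roll": 0, "grip": 0},
    {"delta_pos": [-2, 0, 0], "roll": 0, "grip": 0}
  ]
}}

```text
time: 8.5
ee_pos: [0.5075, 0.0951, 0.0198]
tcp_rot: [-0.153, -3.138, 0.0]
contact_force: [-0.6, -0.7, -0.2]
width: 0.001
```

>>> {"api": "apply_moves", "payload": {
  "rows": [
    {"delta_pos": [-2, 0, 0], "roll": 0, "grip": 0},
    {"delta_pos": [-2, 0, 0], "roll": 0, "grip": 0}
  ]
}}

```text
time: 8.75
ee_pos: [0.5113, 0.0947, 0.0198]
tcp_rot: [-0.153, -3.138, 0.0]
contact_force: [0.4, -0.3, 0.3]
width: -0.002
```

>>> {"api": "apply_moves", "payload": {
  "rows": [
    {"delta_pos": [-2, 0, 0], "roll": 0, "grip": 0},
    {"delta_pos": [-2, 0, 0], "roll": 0, "grip": 0}
  ]
}}

```text
time: 9.0
ee_pos: [0.5153, 0.0943, 0.0198]
tcp_rot: [-0.153, -3.138, 0.0]
contact_force: [0.5, -0.8, -0.3]
width: -0.001
```

>>> {"api": "apply_moves", "payload": {
  "rows": [
    {"delta_pos": [-2, 0, 0], "roll": 0, "grip": 0},
    {"delta_pos": [-2, 0, 0], "roll": 0, "grip": 0}
  ]
}}

```text
time: 9.25
ee_pos: [0.5185, 0.0936, 0.0197]
tcp_rot: [-0.153, -3.136, 0.001]
contact_force: [-3.6, -1.0, 1.8]
width: -0.0
```

>>> {"api": "apply_moves", "payload": {
  "rows": [
    {"delta_pos": [-1, 0, 0], "roll": 0, "grip": 0},
    {"delta_pos": [-1, 0, 0], "roll": 0, "grip": 0}
  ]
}}

```text
time: 9.5
ee_pos: [0.52, 0.0933, 0.0196]
tcp_rot: [-0.153, -3.136, 0.001]
contact_force: [-6.4, -1.5, 3.0]
width: -0.002
```

>>> {"api": "apply_moves", "payload": {
  "rows": [
    {"delta_pos": [-1, 0, 0], "roll": 0, "grip": 0},
    {"delta_pos": [0, 0, 0], "roll": 0, "grip": 0}
  ]
}}

```text
time: 9.75
ee_pos: [0.5206, 0.0932, 0.0195]
tcp_rot: [-0.153, -3.135, 0.001]
contact_force: [-6.7, -1.4, 2.9]
width: 0.0
```

>>> {"api": "apply_moves", "payload": {
  "rows": [
    {"delta_pos": [-1.5, 0, 0], "roll": 0, "grip": 0},
    {"delta_pos": [0, 0, 0], "roll": 0, "grip": 0}
  ]
}}

```text
time: 10.0
ee_pos: [0.521, 0.0933, 0.0193]
tcp_rot: [-0.152, -3.133, 0.001]
contact_force: [-10.1, -0.9, 4.3]
width: 0.0
```

>>> {"api": "apply_moves", "payload": {
  "rows": [
    {"delta_pos": [-1.5, 0, 0], "roll": 0, "grip": 0},
    {"delta_pos": [0, 0, 0], "roll": 0, "grip": 0}
  ]
}}

```text
time: 10.25
ee_pos: [0.5213, 0.0933, 0.0192]
tcp_rot: [-0.152, -3.131, 0.002]
contact_force: [-12.7, -0.9, 6.3]
width: -0.001
```

>>> {"api": "apply_moves", "payload": {
  "rows": [
    {"delta_pos": [-1.5, 0, 0], "roll": 0, "grip": 0},
    {"delta_pos": [0, 0, 0], "roll": 0, "grip": 0}
  ]
}}

```text
time: 10.5
ee_pos: [0.5216, 0.0933, 0.019]
tcp_rot: [-0.151, -3.129, 0.002]
contact_force: [-15.7, -0.2, 7.4]
width: 0.002
```

>>> {"api": "apply_moves", "payload": {
  "rows": [
    {"delta_pos": [-2, 0, 0], "roll": 0, "grip": 0},
    {"delta_pos": [-1, 0, 0], "roll": 0, "grip": 0}
  ]
}}

```text
time: 10.75
ee_pos: [0.5221, 0.0934, 0.0187]
tcp_rot: [-0.149, -3.124, 0.002]
contact_force: [-23.4, 2.9, 14.2]
width: 0.001
```

>>> {"api": "apply_moves", "payload": {
  "rows": [
    {"delta_pos": [-2, 0, 0], "roll": 0, "grip": 0},
    {"delta_pos": [-1, 0, 0], "roll": 0, "grip": 0}
  ]
}}

```text
time: 11.0
ee_pos: [0.5225, 0.0933, 0.0186]
tcp_rot: [-0.148, -3.12, 0.002]
contact_force: [-31.3, 3.6, 20.2]
width: -0.001
```

>>> {"api": "apply_moves", "payload": {
  "rows": [
    {"delta_pos": [-2, 0, 0], "roll": 0, "grip": 0},
    {"delta_pos": [0, 0, 0], "roll": 0, "grip": 0}
  ]
}}

```text
time: 11.25
ee_pos: [0.5229, 0.0933, 0.0182]
tcp_rot: [-0.147, -3.117, 0.003]
contact_force: [-33.4, 4.6, 19.2]
width: 0.004
```

33 N on the tail with practically no more travel. I back off and look.

>>> {"api": "apply_moves", "payload": {
  "rows": [
    {"delta_pos": [5, 0, 0], "roll": 0, "grip": 0},
    {"delta_pos": [8, 0, 0], "roll": 0, "grip": 0},
    {"delta_pos": [12, 0, 0], "roll": 0, "grip": 0},
    {"delta_pos": [12, 0, 0], "roll": 0, "grip": 0},
    {"delta_pos": [0, 0, 0], "roll": 0, "grip": 0}
  ]
}}

```text
time: 11.88
ee_pos: [0.4971, 0.0962, 0.02]
tcp_rot: [-0.152, -3.138, -0.0]
contact_force: [0.0, -0.6, 0.3]
width: 0.002
```

```bash
python3 - <<'E'
from fit import *
s=st(); print(inv(s['ee_pos']).round(1))
im,d,c=cap('scene','s5')
cv2.imwrite('pics/s5c.png',cv2.resize(im[150:270,190:350],None,fx=5,fy=5,interpolation=cv2.INTER_CUBIC)[:,:,::-1])
E
```

```text
[ 6.075e+02  1.293e+02 -1.000e-01] -5.49
[[-0.6, -1.1], [-0.4, 1.7], [-0.4, -0.5], [1.6, -0.7], [-0.1, 0.3], [0.0, 0.3], [-0.2, 0.0]]
{'time': np.float64(11.875), 'q': array([-0.3469,  0.6386,  0.0944,  2.0989, -0.1418,  0.4099,  1.333 ]), 'ee_pos': array([0.4971, 0.0962, 0.02  ]), 'tcp_rot': array([-1.5230e-01, -3.1378e+00, -1.0000e-04]), 'contact_force': array([ 0.0237, -0.5808,  0.3493]), 'width': np.float64(0.0017)}
[-106.7  -43.5]
```

View pics/s5c.png

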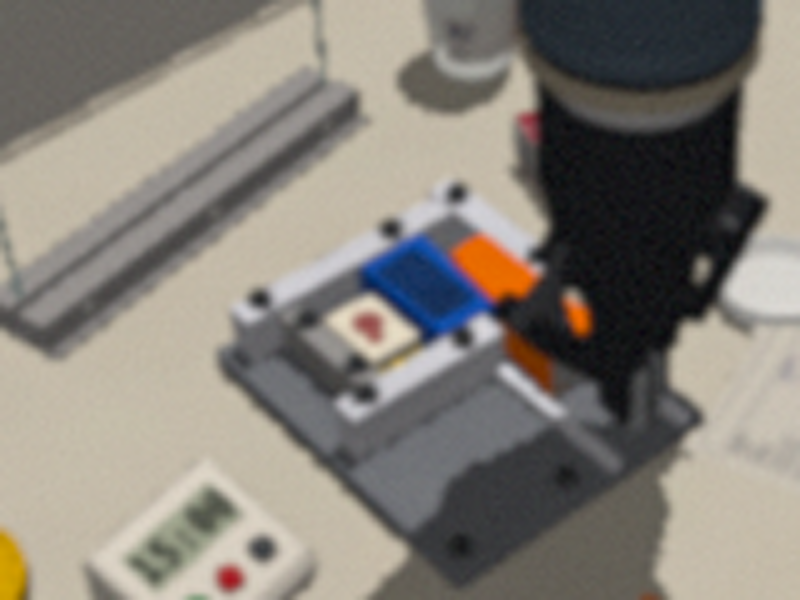

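Wedge deep in the slot. One confirming push to see whether it still advances.

>>> {"api": "apply_moves", "payload": {
  "rows": [
    {"delta_pos": [-10, 0, 0], "roll": 0, "grip": 0},
    {"delta_pos": [-8, 0, 0], "roll": 0, "grip": 0},
    {"delta_pos": [-4, 0, 0], "roll": 0, "grip": 0},
    {"delta_pos": [-3, 0, 0], "roll": 0, "grip": 0},
    {"delta_pos": [-3, 0, 0], "roll": 0, "grip": 0}
  ]
}}

```text
time: 12.55
ee_pos: [0.5227, 0.0934, 0.0193]
tcp_rot: [-0.152, -3.132, 0.001]
contact_force: [-12.3, 2.1, 6.9]
width: -0.001
```

>>> {"api": "apply_moves", "payload": {
  "rows": [
    {"delta_pos": [-3, 0, 0], "roll": 0, "grip": 0},
    {"delta_pos": [-3, 0, 0], "roll": 0, "grip": 0}
  ]
}}

```text
time: 12.8
ee_pos: [0.5229, 0.0935, 0.0185]
tcp_rot: [-0.149, -3.122, 0.002]
contact_force: [-27.5, 5.6, 17.2]
width: 0.003
```

>>> {"api": "apply_moves", "payload": {
  "rows": [
    {"delta_pos": [-3, 0, 0], "roll": 0, "grip": 0},
    {"delta_pos": [0, 0, 0], "roll": 0, "grip": 0}
  ]
}}

```text
time: 13.05
ee_pos: [0.5229, 0.0935, 0.0181]
tcp_rot: [-0.147, -3.117, 0.002]
contact_force: [-30.3, 5.9, 15.7]
width: -0.0
```

The tip stays at x=0.5229 m from 12 to 30 N, the same as before, so the wedge is seated. I retreat and check from a distance.

>>> {"api": "apply_moves", "payload": {
  "rows": [
    {"delta_pos": [6, 0, 0], "roll": 0, "grip": 0},
    {"delta_pos": [10, 0, 0], "roll": 0, "grip": 0},
    {"delta_pos": [12, 0, 0], "roll": 0, "grip": 0},
    {"delta_pos": [12, 0, -20], "roll": 0, "grip": 0},
    {"delta_pos": [12, 0, -50], "roll": 0, "grip": 0}
  ]
}}

```text
time: 13.68
ee_pos: [0.4814, 0.0973, 0.0893]
tcp_rot: [-0.153, -3.135, 0.002]
contact_force: [1.3, 0.1, 0.5]
width: -0.0
```

>>> {"api": "apply_moves", "payload": {
  "rows": [
    {"delta_pos": [0, 0, -60], "roll": 0, "grip": 0},
    {"delta_pos": [0, 40, -50], "roll": 0, "grip": 0},
    {"delta_pos": [0, 50, 0], "roll": 0, "grip": 0},
    {"delta_pos": [0, 50, 0], "roll": 0, "grip": 0},
    {"delta_pos": [0, 50, 0], "roll": 0, "grip": 0}
  ]
}}

```text
time: 14.3
ee_pos: [0.5013, 0.2872, 0.1991]
tcp_rot: [0.154, 3.137, 0.001]
contact_force: [-0.0, -0.4, 0.8]
width: 0.001
```

>>> {"api": "apply_moves", "payload": {
  "rows": [
    {"delta_pos": [0, 50, 0], "roll": 0, "grip": 0},
    {"delta_pos": [0, 0, 0], "roll": 0, "grip": 0}
  ]
}}

```text
time: 14.55
ee_pos: [0.505, 0.3403, 0.1981]
tcp_rot: [-0.144, -3.138, -0.004]
contact_force: [-0.1, -1.0, 0.1]
width: -0.001
```

```bash
python3 - <<'E'
from fit import *
s=st()
im,d,c=cap('scene','s6'); a=im[150:260,190:350]
im2,d2,c2=cap('top','t6'); b=im2[150:260,180:380]
f=lambda a,k:cv2.resize(a,None,fx=k,fy=k,interpolation=cv2.INTER_CUBIC)[:,:,::-1]
cv2.imwrite('pics/s6c.png',f(a,5));cv2.imwrite('pics/t6c.png',f(b,4))
# bystanders: displacement between t0 and t6
im0=load('top0')[0]; im0g=cv2.cvtColor(im0,7); g=cv2.cvtColor(im2,7)
for n,(x0,y0,x1,y1) in dict(timer=(190,188,236,230),carton=(322,155,370,212),dish=(330,217,364,248),plate=(245,212,285,248)).items():
    t=im0g[y0:y1,x0:x1]; w=g[y0-5:y1+5,x0-5:x1+5]; m=cv2.matchTemplate(w,t,5); _,v,_,l=cv2.minMaxLoc(m); print(n,l[0]-5,l[1]-5,round(v,3))
E
```

```text
[ 6.075e+02  1.293e+02 -1.000e-01] -5.49
[[-0.6, -1.1], [-0.4, 1.7], [-0.4, -0.5], [1.6, -0.7], [-0.1, 0.3], [0.0, 0.3], [-0.2, 0.0]]
{'time': np.float64(14.55), 'q': array([-0.7647,  0.5102,  0.1499,  1.6712, -0.0912,  0.9655,  0.8976]), 'ee_pos': array([0.505 , 0.3403, 0.1981]), 'tcp_rot': array([-0.1437, -3.1381, -0.0037]), 'contact_force': array([-0.0538, -1.0125,  0.1344]), 'width': np.float64(-0.0012)}
timer 0 0 0.997
carton 0 0 0.999
dish 0 0 0.994
plate 0 0 0.966
```

View pics/s6c.png

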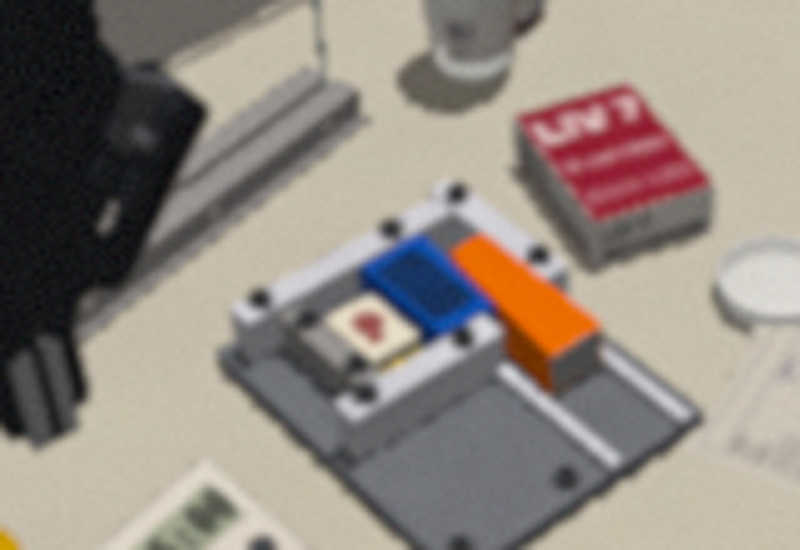

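View pics/t6c.png

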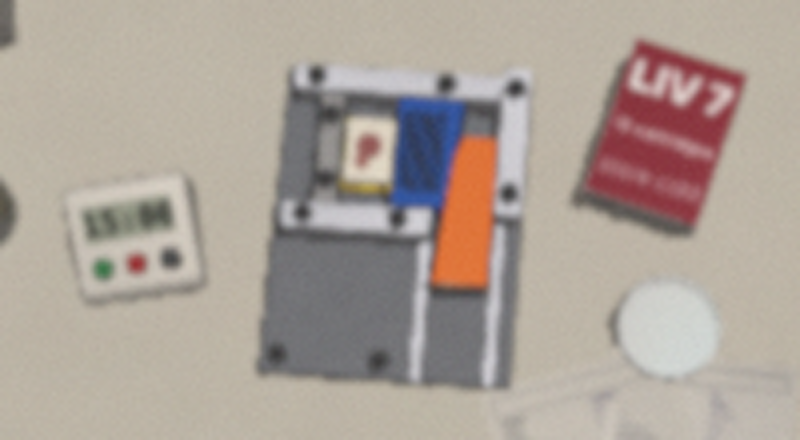

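```bash
python3 - <<'E'
from fit import *
for f,z in(('t6',.036),('top0',.036),('s6',.036)):
    im,d,c=load(f);hsv=cv2.cvtColor(cv2.resize(im,None,fx=4,fy=4,interpolation=cv2.INTER_CUBIC),cv2.COLOR_RGB2HSV);H,S,V=[hsv[...,i].astype(int) for i in range(3)]
    m=((H>3)&(H<16)&(S>150)&(V>(180 if f!='s6' else 200))).astype(np.uint8); m[:,:4*235]=0;m[:,4*340:]=0;m[:4*160]=0;m[4*255:]=0
    k=max(cv2.findContours(m,0,1)[0],key=cv2.contourArea)
    h=np.array([inv(ray(c,(u+.5)/4-.5,(v+.5)/4-.5,z)) for u,v in k[:,0]])
    x0,x1=h[:,0].min(),h[:,0].max()
    print(f,'x',x0.round(1),x1.round(1))
    xs=np.linspace(x0+6,x1-6,8); print([(round(x),h[abs(h[:,0]-x)<3][:,1].min().round(1),h[abs(h[:,0]-x)<3][:,1].max().round(1)) for x in xs])
E
```

```text
[ 6.075e+02  1.293e+02 -1.000e-01] -5.49
[[-0.6, -1.1], [-0.4, 1.7], [-0.4, -0.5], [1.6, -0.7], [-0.1, 0.3], [0.0, 0.3], [-0.2, 0.0]]
t6 x -71.0 7.9
[(-65, np.float64(-59.6), np.float64(-32.3)), (-55, np.float64(-59.2), np.float64(-33.4)), (-46, np.float64(-59.9), np.float64(-34.2)), (-36, np.float64(-60.0), np.float64(-35.1)), (-27, np.float64(-58.7), np.float64(-36.4)), (-17, np.float64(-58.6), np.float64(-37.7)), (-8, np.float64(-59.0), np.float64(-38.8)), (2, np.float64(-58.6), np.float64(-39.9))]
top0 x -118.6 -39.8
[(-113, np.float64(-58.9), np.float64(-31.6)), (-103, np.float64(-59.0), np.float64(-32.4)), (-93, np.float64(-58.5), np.float64(-33.2)), (-84, np.float64(-58.8), np.float64(-34.0)), (-74, np.float64(-58.8), np.float64(-35.1)), (-65, np.float64(-58.1), np.float64(-35.9)), (-55, np.float64(-58.6), np.float64(-36.7)), (-46, np.float64(-58.6), np.float64(-38.5))]
s6 x -71.7 7.5
[(-66, np.float64(-56.9), np.float64(-30.1)), (-56, np.float64(-56.7), np.float64(-31.0)), (-46, np.float64(-57.5), np.float64(-32.1)), (-37, np.float64(-57.3), np.float64(-33.0)), (-27, np.float64(-56.2), np.float64(-34.0)), (-18, np.float64(-56.8), np.float64(-34.9)), (-8, np.float64(-56.1), np.float64(-35.8)), (2, np.float64(-55.9), np.float64(-37.2))]
```

The wedge lies straight along the back wall with its nose at holder x≈+9 mm, inside the jam range. The bystanders have not moved, so I hand in.

```bash
python3 -c "
from cell import r
print(r.close_job())"
```

```text
the job is handed in; nothing more can be done
None
```

The block is clamped and the job is handed in, with about 15 s of the 40 s used.

- **Jaw:** I pressed the shut fingertips on the jaw top with about 15 N and slid it about 14 mm. The sideways force rose to about 6.5 N with no further motion, so the block was against the stop. The pictures show jaw, block and stop bar in line.
- **Wedge:** I pushed the large orange wedge nose first into the slot, up to about 33 N on its tail. A second push from 12 to 30 N moved the fingertips no further (x = 0.5229 m). After I withdrew, the nose was at about +8 to +10 mm of holder x, inside the jam range, and the wedge lay along the back wall.
- **Bystanders:** The timer, carton and petri dish show zero pixel shift between the first and last top views.

**Disagreements:** The scene view puts the wedge about 2.5 mm further to +y than the top view does, close to the 2 mm calibration tolerance. The outline of the wedge's straight side shows about 1° of tilt to the back wall. I took both as measurement error, since the wedge would not advance under the second push. The top view was blocked by the arm while I moved the jaw, so I followed that step by force and the scene camera.

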